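Lock the salad spinner's pump down for storage

TASK

Lock the salad spinner's pump for storage: press the big spring knob in the middle of the lid all the way down with a fingertip and, while holding it down, push the small lock tab beside it inward over the knob's shoulder until it is fully home; then let go and leave the knob locked down. Only press and push: do not lift, tip or shove the spinner, and leave the things around it where they stand.

Things in the scene. Friction and masses are not known exactly. Their poses are not given: they have to be found in the camera images.
- spinner: Salad spinner standing loose on the worktop: round steel bowl with a white plastic lid, 268 mm across, about 1.6 kg. Origin: centre of its underside, z up; x points from the pump knob (on the bowl's axis) to the lock tab. The lid's flat top, 200 mm across, is 142 mm above the origin; a rim 3 mm high, 86 mm across, rings the knob's well.
- pump (a joint): How far the grey pump knob is pressed down, m: 0 up (as found), 0.034 at its bottom stop. Spring: 5 N when up, rising evenly to 10 N at the bottom. It only slides straight down and up and may be pressed anywhere on its top face. Past 0.026 its shoulder is low enough for the tab to slide over it; locked, it rests at about 0.026.
- pump_top (a point): Centre of the knob's flat top face, moving with the knob; 190 mm above the spinner's origin when up. The knob is a stepped cylinder: cap 56 mm across and 17 mm high, and below it a wider shoulder and skirt 72 mm across that sinks into the lid.
- lock (a joint): How far the grey lock tab is pushed in towards the knob, m: 0 fully out, 0.017 home (its tongue then overlaps the knob's shoulder by 7 mm). It slides straight along the spinner's -x with about 1 N of friction and stays where it is left. While the knob is up, its skirt stops the tab at 0.010. As found: 0 to 0.006.
- lock_post (a point): Top centre of the outer face (away from the knob) of the tab's upright thumb post; 64 mm from the knob's axis with the tab fully out, 47 mm when home; 33 mm above the lid. Post 10 mm thick along x, 26 mm wide, 24 mm tall, on a flat tongue that runs 5 to 9 mm above the lid between two guides 9 mm high, which end 80 mm from the axis.
- mug: White mug, 82 mm across, 92 mm high, loose; origin at the centre of its underside. Bystander.
- mill: Dark wooden pepper mill, 58 mm across, 162 mm high, loose; origin at the centre of its underside. Bystander.
- jar: Amber glass jar with a steel lid, 72 mm across, 100 mm high, loose; origin at the centre of its underside. Bystander.
- bowl: Small blue bowl, 116 mm across, 50 mm high, loose; origin at the centre of its underside. Bystander.
- brake_top (a point): Top of the round brake button, 26 mm across and 15 mm above the lid, 78 mm from the knob's axis on the spinner's +y side. No part in the job.

How it is judged:
By the outcome, as a careful person would: the job done as asked, in the order asked, and still so for the second after the job is handed in, with the robot touching nothing.
It also fails if it takes over 32 s, if anything falls off the work surface, if the arm or the gripper's body presses on something with over 40 N, if the wrist force passes 120 N, or if a joint passes its speed limit or range.

ROBOT

A 6-joint arm with a two-finger parallel gripper is mounted at the origin on the work surface. World frame = base frame: x ahead of the robot, y to its left, z up, the work surface at z = 0. Lengths are in m, angles in degrees, forces in N, time in s.
With the tool pointing down it reaches from about 0.375 to 0.925 m from the base axis. Payload 5.7 kg.
Tool frame: the origin (TCP) lies midway between the tips of the shut fingers; the grasp point (between the pads) lies 19 mm behind it; z points along the fingers, y is the line along which they close (so a half turn about z gives the same grasp; the last joint's range is limited). The gripper opens to 88 mm and grips with 3 to 60 N. Pads are 20 mm wide; open, the fingers measure 115 mm over their backs; the gripper's body (75 mm by 178 mm) begins 61 mm behind the grasp point.
Start: joints at [-6.595, 20.558, 86.54, -0, 72.909, -6.595], TCP at [0.6, -0, 0.223] pointing down, gripper open.
Joint ranges: [-170.27, 170.27], [-57.76, 135], [12.27, 136.19], [-55.21, 235.2], [11.17, 155.16], [-170.74, 170.74]. Speed limits (degrees/s): [136.94, 136.94, 180, 180, 180, 180].

INTERFACE

Orientations are given as [roll, pitch, yaw] about the fixed x, y, z axes, in that order (R = Rz(yaw) Ry(pitch) Rx(roll)).
In Python, from plant import ctrl, imaging gives the robot as it stands. The module is installed in compiled form; this text tells all that it offers.
- The arm moves only by the tool jog_arm, never from a script. Its argument "motion" is a list of rows, each a list of 7 numbers: the shift along the tool's x, y, z in m, then the turn, a rotation vector about the tool's x, y, z in rad, then the closure, from -1 (fully open) to 1 (shut). A call has 1 to 10 rows; each row is the pose to reach, as a shift and turn from the pose commanded when the call began, along the tool's axes at that moment; what a row does not reach only later rows make up. A row lasts 1/12 s, in which the tool goes at most 41.7 mm and 7.16 degrees, less where a joint would pass 70% of its speed; a pose out of reach is approached as far as the arm can. A call with a gripper value outside its range is refused whole. The fingers move at their own pace and stop on an object; "grip_force" is the grip in N (left out, the last holds). Time passes only in rows, so rows that repeat a pose let the fingers close. It gives the time, the measured TCP pose, the force, the opening and the grip force at its end, in the units of the state.
- ctrl.state(): the state, without advancing time (a new reading comes with each control period).
- imaging.grab_frame(name): name is "scene" or "side" or "wrist"; returns a dict with "pixels" (384x512x3 uint8, blue, green, red), "intrinsics" (3x3 intrinsics, pixels), "R" (3x3) and "t" (3): a world point X has camera coordinates R X + t; the wrist camera has in their place "T_tool_cam" (4x4, takes a point from camera to tool coordinates, whose origin is the TCP and whose axes are the flange's). Camera axes: x right, y down, z forward; pixel columns grow to the right and rows downward; lengths in m; the calibration is good to about 2 mm. The wrist camera is an equidistant fisheye: a pixel r from the principal point sees the ray r / f radians off the axis. A picture is of the moment at which its call begins: read the wrist's pose just before it. There is no depth.
- ctrl.finish_job(): hands the job in; it is judged then, once.
The state is a dict: "clock": time; "joint_pos": joint angles; "qvel": joint speeds; "effort": joint torques, N m; "ee_pos": TCP position; "tool_rot": TCP orientation; "wrist_force": force on the tool from outside, world axes, zero at the start; "moment": the same for the moment, N m; "grip_width": opening from 0.0 (shut) to 1.0 (fully open); "finger_force": force on a finger pad.
Only numpy, scipy, OpenCV 4.12 (cv2) and the standard library are available. Lean on these libraries where they do the work, as an engineer would, in place of code of your own. Each camera call takes 0.05 s, during which the arm holds its last target. There are 200 camera calls.

## Working session

There is one attempt and no reset: what is moved stays moved. The work goes in short steps, Python scripts to look and compute and a tool call to move; the robot and the scene stay as the last step left them, time stands still between calls to the robot, and variables do not carry over. Pictures are saved under pics/ and viewed, at most 10 in all, crops included, and the job is handed in when it is done.

Besides the shell and the picture viewer there is one more tool, called after "Emit:" as name([rows], argument=value, ...), one row to a line, values as JSON. jog_arm: Moves the arm, as the interface text tells. Its arguments: {"type":"object","properties":{"motion":{"type":"array"},"grip_force":{"type":"number"}},"required":["motion"]}

```bash
mkdir -p pics; python3 - <<'E'
from plant import ctrl, imaging
import cv2,numpy as np,pickle
s=ctrl.state();print(s)
d={}
for n in("scene","side","wrist"):
    f=imaging.grab_frame(n);d[n]=f
    print(n,{k:np.round(v,4).tolist() for k,v in f.items() if k!="pixels"})
pickle.dump(d,open("f0.pkl","wb"))
a=np.vstack([d["scene"]["pixels"],d["side"]["pixels"]])
cv2.imwrite("pics/scene0.png",d["scene"]["pixels"]);cv2.imwrite("pics/wrist0.png",d["wrist"]["pixels"]);cv2.imwrite("pics/side0.png",d["side"]["pixels"])
E
```

```text
{'clock': 0.0, 'joint_pos': array([-6.59508341e+00,  2.05960401e+01,  8.65976131e+01,  5.97190477e-04,
        7.29081541e+01, -6.59313986e+00]), 'qvel': array([ 0.01471646,  0.05870146, -0.14559431,  0.00552313, -0.01003208,
        0.09358666]), 'effort': array([-2.01257943e-03, -5.15376234e+01, -2.70722097e+01,  6.73234044e-02,
        3.48843460e-02, -1.61260368e-04]), 'ee_pos': array([5.99323706e-01, 7.07965497e-05, 2.21838409e-01]), 'tool_rot': array([-1.79898931e+02, -1.22560623e-02,  8.99978696e+01]), 'wrist_force': array([-0.49131653,  0.83322091,  0.78609982]), 'moment': array([ 0.06917033,  0.00224377, -0.02594767]), 'finger_force': 0.0, 'grip_width': 0.9996618899496608}
scene {'intrinsics': [[390.7855, 0.0, 249.7911], [0.0, 390.7855, 191.1922], [0.0, 0.0, 1.0]], 'R': [[0.556, 0.8312, -0.0062], [0.4702, -0.3206, -0.8223], [-0.6854, 0.4543, -0.5691]], 't': [-0.2867, -0.1481, 1.4419]}
side {'intrinsics': [[499.7876, 0.0, 257.2833], [0.0, 499.7876, 191.6853], [0.0, 0.0, 1.0]], 'R': [[-0.7392, -0.6733, 0.0154], [-0.3632, 0.3792, -0.8511], [0.5672, -0.6347, -0.5248]], 't': [0.3935, 0.3084, 1.1969]}
wrist {'intrinsics': [[297.3186, 0.0, 256.2021], [0.0, 297.3186, 197.1676], [0.0, 0.0, 1.0]], 'T_tool_cam': [[0.0002, -0.9708, -0.24, 0.0644], [1.0, 0.0003, -0.0006, -0.0], [0.0007, -0.24, 0.9708, -0.1627], [0.0, 0.0, 0.0, 1.0]]}
```

View pics/scene0.png

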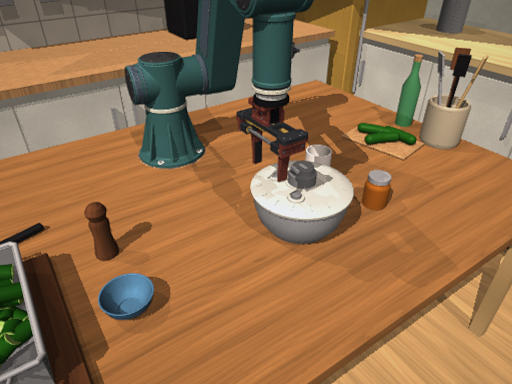

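View pics/wrist0.png

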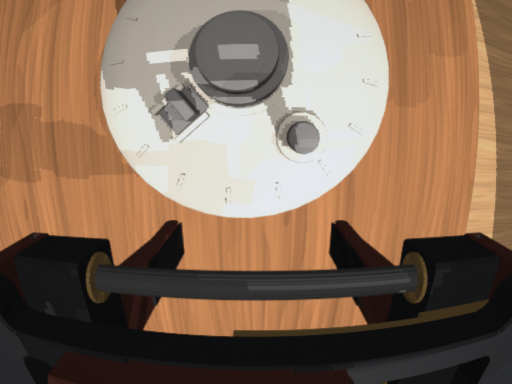

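View pics/side0.png

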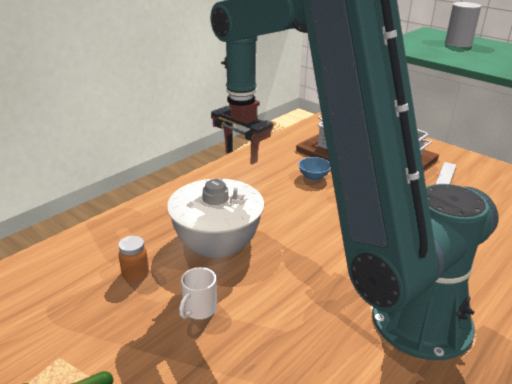

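The wrist view shows the knob cap at about (240,50), the lock post at (182,105) and the brake button at (302,137). The scene and side views show the mug and jar standing clear of the spinner, and the mill and bowl far off.

```bash
cat > h.py <<'E'
import numpy as np,cv2
from scipy.spatial.transform import Rotation as Ro
def wray(f,s,uv):
    K=f["intrinsics"];p=(np.array(uv,float)-K[:2,2])/K[0,0];r=np.linalg.norm(p)
    d=np.r_[np.sin(r)*p/max(r,1e-9),np.cos(r)];T=f["T_tool_cam"]
    R=Ro.from_euler("xyz",s["tool_rot"],degrees=True).as_matrix()
    return R@T[:3,3]+s["ee_pos"],R@T[:3,:3]@d
def ray(f,uv):
    d=f["R"].T@np.linalg.inv(f["intrinsics"])@np.r_[uv,1.];return -f["R"].T@f["t"],d
def onz(cd,z):
    c,d=cd;return (c+d*(z-c[2])/d[2])[:2]
E
python3 - <<'E'
from h import *;import pickle
d=pickle.load(open("f0.pkl","rb"));f=d["wrist"]
s=dict(tool_rot=[-179.9,0,90],ee_pos=np.array([.5993,0,.2218]))
for n,uv,z in[("knob",(237,51),.19),("brake",(303,137),.157),("posttop",(181,103),.175)]:print(n,onz(wray(f,s,uv),z))
# lid rim edge points (z~.142): left,right,bottom
im=f["pixels"];cv2.imwrite("pics/w_crop.png",cv2.resize(im[0:220,90:400],None,fx=2.5,fy=2.5,interpolation=cv2.INTER_CUBIC))
for n,f2,uv,z in[("mug",d["side"],(201,276),.092),("mug",d["scene"],(318,151),.092),("jar",d["side"],(130,244),.1),("jar",d["scene"],(378,178),.1),("knob",d["side"],(214,187),.19),("knob",d["scene"],(302,167),.19)]:print(n,onz(ray(f2,uv),z))
E
```

```text
knob [0.58663846 0.11402444]
brake [0.63489274 0.05567021]
posttop [0.54568523 0.08141951]
mug [0.42077162 0.32240322]
mug [0.42397053 0.32369424]
jar [0.63498653 0.36989608]
jar [0.64717026 0.34652082]
knob [0.57458507 0.13038726]
knob [0.59183947 0.1075119 ]
```

View pics/w_crop.png

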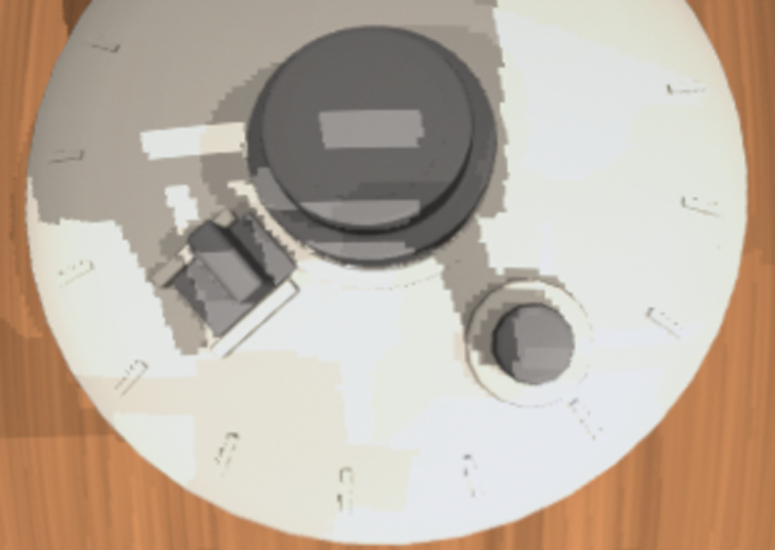

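The crop shows the cap centre at original pixel (237,51), the brake at (304,137) and the post near (180,103). So the spinner's x axis is at about -140.5° and the knob is at (0.587, 0.114). I'll move above it with the tool y axis along the tab's axis, then look again.

Emit:
jog_arm([
  [0.016,-0.006,-0.01,0,0,-0.115,-0.82],
  [0.032,-0.012,-0.01,0,0,-0.23,-0.82],
  [0.048,-0.018,-0.01,0,0,-0.345,-0.82],
  [0.064,-0.024,-0.01,0,0,-0.46,-0.82],
  [0.08,-0.03,-0.01,0,0,-0.575,-0.82],
  [0.095,-0.0366,-0.01,0,0,-0.689,-0.82],
  [0.095,-0.0366,-0.01,0,0,-0.689,-0.82],
  [0.095,-0.0366,-0.01,0,0,-0.689,-0.82],
  [0.095,-0.0366,-0.01,0,0,-0.689,-0.82],
  [0.095,-0.0366,-0.01,0,0,-0.689,-0.82],
], grip_force=15)

```text
clock: 0.98
ee_pos: [0.5638, 0.0942, 0.2326]
tool_rot: [-180.0, 0.0, 129.3]
wrist_force: [-0.5, 0.1, 0.3]
grip_width: 0.909
finger_force: 0.0
```

```bash
python3 - <<'E'
from plant import ctrl, imaging
import cv2,pickle
s=ctrl.state();f=imaging.grab_frame("wrist");pickle.dump((s,f),open("f1.pkl","wb"))
print(s["ee_pos"],s["tool_rot"],s["grip_width"],s["wrist_force"])
cv2.imwrite("pics/w1.png",cv2.resize(f["pixels"],(800,600),interpolation=cv2.INTER_CUBIC))
E
```

```text
[0.56375519 0.09422608 0.2325539 ] [-1.79989339e+02  1.67323131e-02  1.29336565e+02] 0.9087560690837045 [-0.48550481  0.14059814  0.28802999]
```

View pics/w1.png

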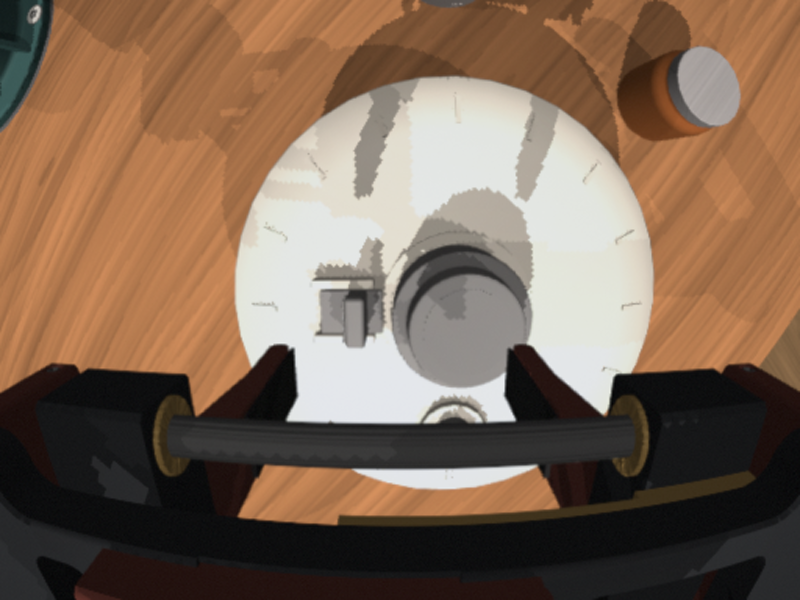

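The knob cap is centred at (468,329) in the 800 px picture. The post's top face spans x 345–366 and y 297–347, and the jar is well clear.

```bash
python3 - <<'E'
from h import *;import pickle
s,f=pickle.load(open("f1.pkl","rb"));k=1.5625
R=Ro.from_euler("xyz",s["tool_rot"],degrees=True).as_matrix()
P={}
for n,uv,z in[("knob",(468,329.5),.19),("postout",(345,322),.175),("postin",(366,322),.175),("brake",(454,424),.157),("pt1",(345,297),.175),("pt2",(345,347),.175)]:
    p=np.r_[onz(wray(f,s,(np.array(uv)/k)),z),z];P[n]=p
    print(n,p[:2].round(4),"tool",(R.T@(p-s["ee_pos"])).round(4))
for a in("postout","brake"):v=P[a]-P["knob"];print(a,np.hypot(*v[:2]),np.degrees(np.arctan2(v[1],v[0])))
# lid outline -> spinner axis
hsv=cv2.cvtColor(f["pixels"],cv2.COLOR_BGR2HSV);m=((hsv[...,1]<60)&(hsv[...,2]>120)).astype(np.uint8)
c=max(cv2.findContours(m,0,1)[0],key=cv2.contourArea)[:,0]
c=c[c[:,1]<200]
q=np.array([onz(wray(f,s,p),.142) for p in c]);A=np.c_[2*q,np.ones(len(q))];b=(q**2).sum(1)
for _ in range(3):
    x=np.linalg.lstsq(A,b,rcond=None)[0];r=np.sqrt(x[2]+x[0]**2+x[1]**2);e=abs(np.hypot(*(A[:,:2]/2-x[:2]).T)-r);k2=e<.004;A,b=A[k2],b[k2]
print("lid",x[:2],r,len(b))
E
```

```text
knob [0.5853 0.1166] tool [0.0037 0.0308 0.0425]
postout [0.5402 0.0789] tool [ 0.0031 -0.0279  0.0576]
postin [0.5482 0.0855] tool [ 0.0031 -0.0175  0.0576]
brake [0.6275 0.0646] tool [-0.0633  0.0305  0.0756]
pt1 [0.5324 0.0889] tool [ 0.0158 -0.0276  0.0576]
pt2 [0.5481 0.0685] tool [-0.0099 -0.0284  0.0576]
postout 0.058757731921721644 -140.0978831553587
brake 0.06699615809340254 -50.96285208068568
lid [0.58239711 0.11729587] 0.12559572329733165 414
```

Emit:
jog_arm([
  [0.0035,0,0.01,0,0,0,-0.82],
  [0.0035,0,0.02,0,0,0,-0.82],
  [0.0035,0,0.03,0,0,0,-0.82],
  [0.0035,0,0.038,0,0,0,-0.82],
  [0.0035,0,0.044,0,0,0,-0.82],
  [0.0035,0,0.048,0,0,0,-0.82],
  [0.0035,0,0.052,0,0,0,-0.82],
  [0.0035,0,0.052,0,0,0,-0.82],
])

```text
clock: 1.7
ee_pos: [0.5604, 0.0975, 0.18]
tool_rot: [-179.9, -0.1, 129.5]
wrist_force: [-4.4, -1.6, 7.4]
grip_width: 0.907
finger_force: 2.8
```

```bash
python3 - <<'E'
from plant import ctrl, imaging
import cv2,pickle
s=ctrl.state();f=imaging.grab_frame("wrist");pickle.dump((s,f),open("f2.pkl","wb"))
print(s["ee_pos"],s["tool_rot"],s["grip_width"],s["wrist_force"],s["moment"])
cv2.imwrite("pics/w2.png",cv2.resize(f["pixels"],(800,600),interpolation=cv2.INTER_CUBIC))
E
```

```text
[0.56038793 0.09752998 0.18004278] [-1.79909137e+02 -5.17983747e-02  1.29480280e+02] 0.9068794469130058 [-4.42537788 -1.57226465  7.39467636] [-0.04543692  0.51739319  0.06331827]
```

View pics/w2.png

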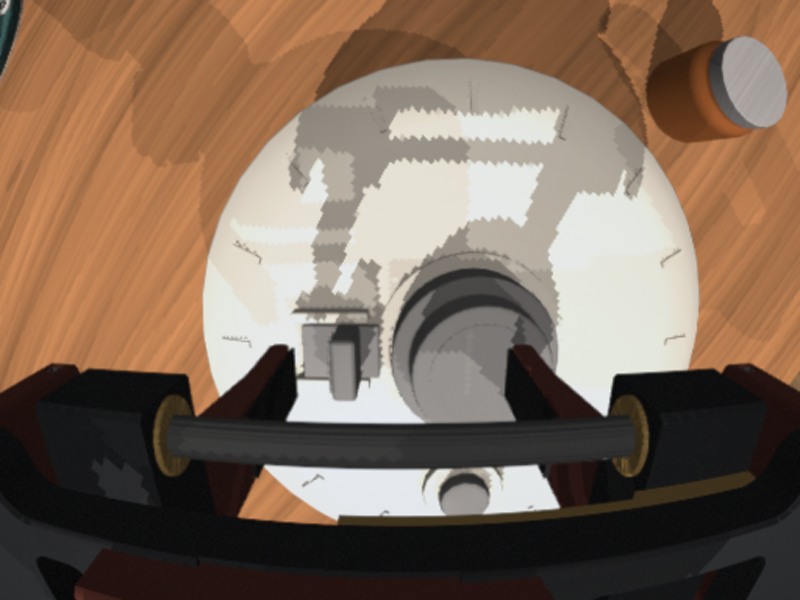

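The fingers straddle the post: the left finger is outside it at x≈290, and the right one rests on the knob at about (520,360). I'll press on to the stop.

Emit:
jog_arm([
  [0,-0.001,0.004,0,0,0,-0.82],
  [0,-0.001,0.009,0,0,0,-0.82],
  [0,-0.001,0.014,0,0,0,-0.82],
  [0,-0.001,0.019,0,0,0,-0.82],
  [0,-0.001,0.022,0,0,0,-0.82],
  [0,-0.001,0.024,0,0,0,-0.82],
  [0,-0.001,0.024,0,0,0,-0.82],
])

```text
clock: 2.33
ee_pos: [0.5606, 0.0975, 0.1573]
tool_rot: [179.9, -0.0, 129.5]
wrist_force: [-3.5, 0.3, 9.4]
grip_width: 0.909
finger_force: 4.5
```

Emit:
jog_arm([
  [0,0,0.001,0,0,0,-0.82],
  [0,0,0.002,0,0,0,-0.82],
  [0,0,0.002,0,0,0,-0.82],
  [0,0,0.002,0,0,0,-0.82],
])

```text
clock: 2.67
ee_pos: [0.5607, 0.0975, 0.1561]
tool_rot: [179.9, 0.0, 129.5]
wrist_force: [-4.9, 0.2, 11.4]
grip_width: 0.908
finger_force: 6.1
```

Emit:
jog_arm([
  [0,0.001,0,0,0,0,-0.765],
  [0,0.002,0,0,0,0,-0.71],
  [0,0.003,0,0,0,0,-0.655],
  [0,0.004,0,0,0,0,-0.6],
  [0,0.0055,0,0,0,0,-0.545],
  [0,0.007,0,0,0,0,-0.49],
  [0,0.008,0,0,0,0,-0.435],
  [0,0.008,0,0,0,0,-0.435],
])

```text
clock: 3.33
ee_pos: [0.567, 0.1028, 0.1562]
tool_rot: [179.9, 0.0, 129.5]
wrist_force: [-4.3, 0.9, 11.4]
grip_width: 0.718
finger_force: 6.3
```

```bash
python3 - <<'E'
from plant import ctrl, imaging
import cv2,pickle
s=ctrl.state();f=imaging.grab_frame("wrist");pickle.dump((s,f),open("f3.pkl","wb"))
print(s["ee_pos"],s["tool_rot"],s["grip_width"],s["wrist_force"],s["moment"])
cv2.imwrite("pics/w3.png",cv2.resize(f["pixels"],(800,600),interpolation=cv2.INTER_CUBIC))
E
```

```text
[0.56704732 0.10280269 0.15617109] [1.79900233e+02 1.05801128e-02 1.29487199e+02] 0.7180864209067835 [-4.33427391  0.85606861 11.42520437] [0.43238321 0.44429781 0.07711567]
```

View pics/w3.png

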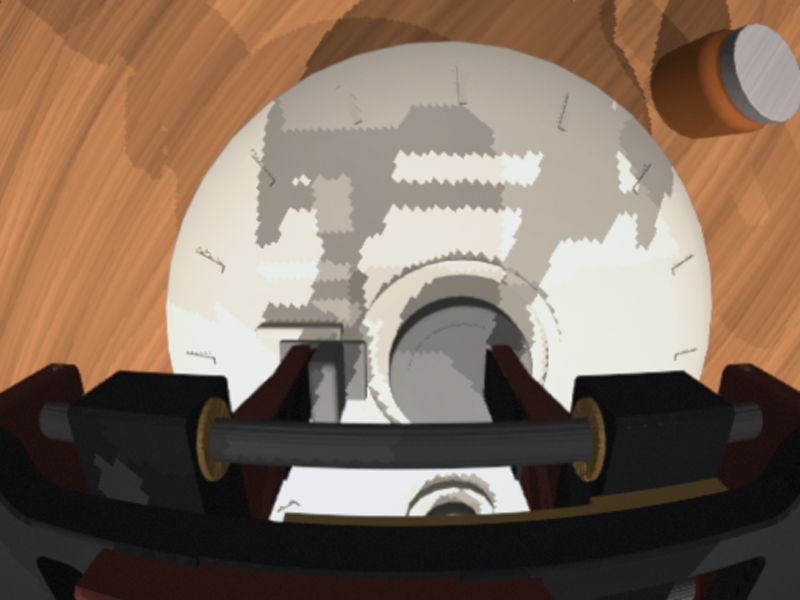

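The knob is fully down (shoulder sunk) and the left finger is at the post's outer face near (315,350). I'll keep pushing the tab home.

Emit:
jog_arm([
  [0,0.001,0,0,0,0,-0.4],
  [0,0.002,0,0,0,0,-0.36],
  [0,0.003,0,0,0,0,-0.32],
  [0,0.004,0,0,0,0,-0.28],
  [0,0.004,0,0,0,0,-0.25],
  [0,0.004,0,0,0,0,-0.25],
  [0,0.004,0,0,0,0,-0.25],
])

```text
clock: 3.97
ee_pos: [0.5701, 0.1053, 0.1562]
tool_rot: [179.9, 0.0, 129.5]
wrist_force: [-3.7, 1.7, 11.1]
grip_width: 0.624
finger_force: 8.6
```

Emit:
jog_arm([
  [0,0,0,0,0,0,-0.22],
  [0,0,0,0,0,0,-0.19],
  [0,0,0,0,0,0,-0.17],
  [0,0,0,0,0,0,-0.15],
  [0,0,0,0,0,0,-0.15],
  [0,0,0,0,0,0,-0.15],
])

```text
clock: 4.47
ee_pos: [0.5689, 0.1041, 0.1562]
tool_rot: [-179.9, 0.0, 129.5]
wrist_force: [-7.8, -2.6, 15.6]
grip_width: 0.588
finger_force: 16.2
```

The tab has met its end stop: finger force jumped to 16 N with the face about 46.5 mm from the axis. I'll open to clear the post, then lift.

Emit:
jog_arm([
  [0,0,0,0,0,0,-0.25],
  [0,0,0,0,0,0,-0.4],
  [0,-0.003,0,0,0,0,-0.5],
  [0,-0.005,0,0,0,0,-0.55],
  [0,-0.005,0,0,0,0,-0.55],
  [0,-0.005,-0.004,0,0,0,-0.55],
  [0,-0.005,-0.012,0,0,0,-0.55],
  [0,-0.005,-0.03,0,0,0,-0.55],
  [0,-0.005,-0.055,0,0,0,-0.55],
  [0,-0.005,-0.075,0,0,0,-0.55],
])

```text
clock: 5.3
ee_pos: [0.5661, 0.1016, 0.2308]
tool_rot: [180.0, 0.0, 129.5]
wrist_force: [0.3, -0.5, -0.1]
grip_width: 0.776
finger_force: 0.0
```

Emit:
jog_arm([
  [0,-0.01,-0.02,0,0,0,-0.55],
  [0,-0.02,-0.03,0,0,0,-0.55],
  [0,-0.02,-0.03,0,0,0,-0.55],
  [0,-0.02,-0.03,0,0,0,-0.55],
])

```text
clock: 5.63
ee_pos: [0.5502, 0.0886, 0.2596]
tool_rot: [180.0, 0.0, 129.4]
wrist_force: [0.2, 0.4, -0.1]
grip_width: 0.776
finger_force: 0.0
```

```bash
python3 - <<'E'
from plant import ctrl, imaging
import cv2,pickle
s=ctrl.state();f=imaging.grab_frame("wrist");g=imaging.grab_frame("scene");pickle.dump((s,f),open("f4.pkl","wb"))
print(s["ee_pos"],s["tool_rot"],s["grip_width"],s["wrist_force"])
cv2.imwrite("pics/w4.png",cv2.resize(f["pixels"],(800,600),interpolation=cv2.INTER_CUBIC))
E
```

```text
[0.55019885 0.08857205 0.25961212] [1.79959282e+02 2.01077941e-02 1.29438926e+02] 0.7759940892109878 [ 0.20737763  0.44679857 -0.1143604 ]
```

View pics/w4.png

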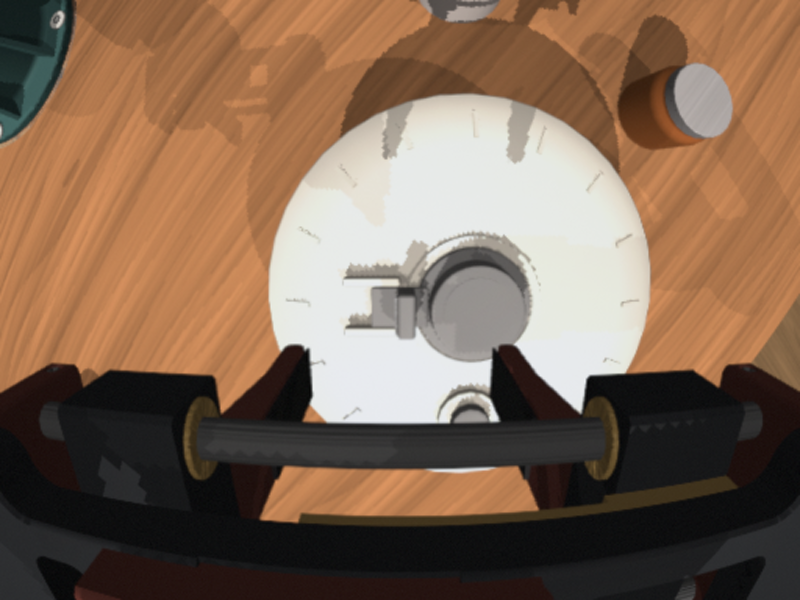

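The knob now sits low, with its cap centred at (480,312). The tab is in over its shoulder, with the post top spanning x 398–415 and y 290–338. Next I'll check the distances and whether the spinner moved.

```bash
python3 - <<'E'
from h import *;import pickle
s,f=pickle.load(open("f4.pkl","rb"));k=1.5625;P={}
for n,uv,z in[("knob",(480,312),.164),("postout",(398,314),.175),("brake",(470,411),.157)]:
    P[n]=onz(wray(f,s,np.array(uv)/k),z);print(n,P[n].round(4))
print(np.linalg.norm(P["postout"]-P["knob"]))
for fn in("f1.pkl","f3.pkl","f4.pkl"):
    s,f=pickle.load(open(fn,"rb"))
    hsv=cv2.cvtColor(f["pixels"],cv2.COLOR_BGR2HSV);m=((hsv[...,1]<60)&(hsv[...,2]>100)).astype(np.uint8)
    c=max(cv2.findContours(m,0,1)[0],key=cv2.contourArea)[:,0];c=c[c[:,1]<200]
    q=np.array([onz(wray(f,s,p),.137) for p in c]);A=np.c_[2*q,np.ones(len(q))];b=(q**2).sum(1)
    for t in(.02,.008,.004,.003):
        x=np.linalg.lstsq(A,b,rcond=None)[0];r=np.sqrt(x[2]+x[0]**2+x[1]**2);k2=abs(np.hypot(*(A[:,:2]/2-x[:2]).T)-r)<t;A,b=A[k2],b[k2]
    print(fn,"lid",x[:2].round(4),r.round(4),len(b))
E
```

```text
knob [0.5865 0.1164]
postout [0.5487 0.0875]
brake [0.6278 0.0635]
0.04749281165766697
f1.pkl lid [0.5836 0.1168] 0.1281 414
f3.pkl lid [0.5829 0.1174] 0.1265 373
f4.pkl lid [0.5832 0.1164] 0.1285 381
```

The post is 47.5 mm from the axis, so the tab is home, and the knob is held down. The spinner has moved by less than about 1 mm, so I'm handing in.

```bash
python3 -c "
from plant import ctrl
print(ctrl.finish_job())"
```

```text
the job is handed in; nothing more can be done
None
```

The pump knob is pressed down and locked with the tab fully home, the spinner stayed within about 1 mm of where it stood, nothing around it was touched, and the job is handed in at about 5.7 s.

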